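# Clamp a tube in the inclined welding fixture

## Task

Clamp the short steel tube for welding: lay it in the two vees of the inclined fixture with its lower end down against the end stop. Swing the hinged cap over it until the cap is fully down, then swing the bolt up into the slot of the cap's lug, fully home. The knob need not be screwed down.

Things in the scene. Friction and masses are not known exactly. Their poses are not given: they have to be found in the camera images.
- cradle: Inclined bed of the fixture, fixed: an aluminium rail 173 x 56 mm rising at 30 degrees to the robot's left. Origin: on the laid tube's axis at the face of the end stop (low end). x runs up the slope along the tube, y towards the robot's side, z square to the rail, away from it. Cradle coordinates, mm: stop plate x -9 to 0, 26 wide, top z 9; rail surface z -34.
- seat (a point): Where the laid tube's centre goes: cradle (90, 0, 0) mm, the tube's axis along cradle x. Two 90 degree vee blocks carry it: the lower one (with the cap) x 22 to 58, y -28 to 28; the upper one x 142 to 156; their top faces at z -2. Between them (x 58 to 142) both sides of the tube are free for fingers.
- tube_center (a point): Centre of the loose steel tube, 180 mm long, 32 mm in diameter, 0.26 to 0.46 kg, point x along its axis; both ends alike. At the start it lies level at the front right, its axis 50 mm above the table, in two vee blocks on a plate, which leave 84 mm of it free in the middle; the plate's top is 42 mm under the axis.
- cap_hinge (a point): Centre of the cap's hinge pin, on the far side of the lower vee block; cradle coordinates (40, -34, 5) mm. The pin runs along cradle x. The cap is a steel arch 26 mm wide with a slotted lug on its free side.
- lug (a point): Centre of the cap's slotted lug, 78 mm from the hinge pin; moves with the cap. The lug is 26 mm wide along cradle x and 10 mm thick, reaches from 60 to 88 mm from the pin, and has an 11 mm slot open at its free end. With the cap down it lies at cradle (40, 44, 7) mm, its top at z = 12; fingers have room on both its sides along x. Held there and led round, it slips a little in the grip: press it fully down.
- clamp_cap (a joint): Angle of the cap in rad: 0 fully down over the laid tube, 1.57 standing up, 2.4 to 2.75 folded back, away from the robot, at the start. Turns about cradle +x. The hinge is stiff (0.09 N m) and the cap stays where it is left; with the tube badly laid it does not go down.
- bolt_pivot (a point): Centre of the swing bolt's pivot pin, on the near side (towards the robot) of the lower vee block; cradle coordinates (40, 44, -24) mm. The pin runs along cradle x.
- knob (a point): Centre of the black hand knob of the swing bolt, 56.5 mm from the pivot: 28 mm in diameter, 26 mm long, over an 8 mm shank. Moves with the bolt. With the bolt home it is at cradle (40, 41, 32) mm. The washer under the knob is 41 mm from the pivot: it clears the lug by about 4 mm only if the cap is down.
- swing_bolt (a joint): Angle of the swing bolt in rad: 0 home, its shank in the lug's slot (leaning 0.06 rad towards the tube); grows as it swings out towards the robot, about cradle -x; 1.3 to 1.7 (lying out) at the start. The pivot is stiff (0.05 N m) and the bolt stays where it is left.

How it is judged:
By the outcome, as a careful person would: the job done as asked, in the order asked, and still so for the second after the job is handed in, with the robot touching nothing.
It also fails if it takes over 61 s, if anything falls off the work surface, if the arm or the gripper's body presses on something with over 40 N, if the wrist force passes 120 N, or if a joint passes its speed limit or range.

## Robot

A 6-joint arm with a two-finger parallel gripper is mounted at the origin on a cart in front of the work surface, level with it; the furniture and walls round the work are solid. World frame = base frame: x ahead of the robot, y to its left, z up, the work surface at z = 0. Lengths are in m, angles in rad, forces in N, time in s.
With the tool pointing down it reaches from about 0.4 to 0.825 m from the base axis. Payload 7 kg.
Tool frame: the origin (TCP) lies between the finger pads; the fingertips stand 14 mm ahead of it and the grasp point (between the pads) lies 5 mm behind it; x points along the fingers, y is the direction in which the jaws open and shut, and the axes are right-handed (so a half turn about x gives the same grasp; the last joint's range is limited). The gripper opens to 88 mm and grips with 3 to 60 N. Pads are 19 mm wide; open, the fingers measure 130 mm over their backs; the gripper's body (78 mm by 193 mm) begins 47 mm behind the grasp point.
Start: joints at [-0.866, 0.359, 0.012, 0, -1.224, -0.288], TCP at [0.273, -0.617, 0.241] pointing down, gripper open.
Joint ranges: [-3.07, 3.07], [-1.43, 2.12], [-1.02, 1.25], [-3.03, 1.67], [-3.05, -0], [-3.03, 3.03]. Speed limits (rad/s): [2.39, 2.39, 3.01, 3.14, 3.14, 3.14].

## Interface

Orientations are given as a rotation vector (axis times angle).
In Python, from workcell import manip gives the robot as it stands.
- The arm moves only by the shell command python3 -m jog 'ROWS' [FORCE]. ROWS is JSON, one flat list of numbers, 7 for each row, row after row: the turn, a rotation vector about the tool's x, y, z in rad, then the shift along the tool's x, y, z in cm, then the gripper's target within -1 to 1 (fully open at 1, half-way at 0, shut at -1). In form: [ax, ay, az, x, y, z, jaw, ax, ay, az, x, y, z, jaw, ...]. A call has 1 to 12 rows; each row is the pose to reach, as a shift and turn from the pose commanded when the call began, along the tool's axes at that moment; what a row does not reach only later rows make up. A row lasts 1/12 s, in which the tool goes at most 41.7 mm and 7.16 degrees, less where a joint would pass 70% of its speed; a pose out of reach is approached as far as the arm can. A call with a gripper value outside its range is refused whole. The fingers move at their own pace and stop on an object; FORCE is the grip in N (left out, the last holds). Time passes only in rows, so rows that repeat a pose let the fingers close. It gives the time, the measured TCP pose, the force and the opening at its end, in the units of the state.
- manip.get_obs(): the state, without advancing time (a new reading comes with each control period).
- manip.get_image(name): name is "side" or "top"; returns the picture (480x640x3 uint8, red, green, blue); there is no depth.
- manip.camera_info(name): a dict with "camera_matrix" (3x3 intrinsics, pixels), "R" (3x3) and "t" (3): a world point X has camera coordinates R X + t. Camera axes: x right, y down, z forward; pixel columns grow to the right and rows downward; lengths in m; the calibration is good to about 2 mm. A picture is of the moment at which its call begins. camera_info takes no time and is no camera call.
- manip.finish_job(): hands the job in, once; it reports no verdict.
The state is a dict: "t": time; "joint_pos": joint angles; "joint_vel": joint speeds; "tau": joint torques, N m; "tcp_pos": TCP position; "ee_rot": TCP orientation; "ft_force": force on the tool from outside, world axes, zero at the start; "wrist_torque": the same for the moment, N m; "opening": finger opening in m.
Only numpy, scipy, OpenCV 4.12 (cv2) and the standard library are available. Lean on these libraries where they do the work, as an engineer would, in place of code of your own. Each camera call takes 0.05 s, during which the arm holds its last target. There are 200 camera calls.

## Working session

There is one attempt and no reset: what is moved stays moved. The work goes in short steps, Python scripts to look and compute and a shell command to move; the robot and the scene stay as the last step left them, time stands still between calls to the robot, and variables do not carry over. Pictures are saved under pics/ and viewed, about 8 in all and at most 12, crops included, and the job is handed in when it is done.

```bash
mkdir -p pics; ls; python3 - <<'E'
from workcell import manip
import cv2,numpy as np
np.set_printoptions(precision=4,suppress=True)
for n in("side","top"):
    cv2.imwrite(f"pics/{n}0.png",manip.get_image(n)[...,::-1]); c=manip.camera_info(n)
    print(n,c["camera_matrix"],c["R"],c["t"],-np.array(c["R"]).T@c["t"])
print(manip.get_obs())
E
```

```text
pics
side [[549.3623   0.     318.6539]
 [  0.     549.3623 234.6877]
 [  0.       0.       1.    ]] [[-0.9111 -0.412  -0.0116]
 [-0.2147  0.4985 -0.8398]
 [ 0.3518 -0.7627 -0.5427]] [0.4687 0.2591 0.6879] [0.2407 0.5886 0.5964]
top [[507.8754   0.     321.3447]
 [  0.     507.8754 246.6553]
 [  0.       0.       1.    ]] [[-0.0072 -0.9998  0.0188]
 [-0.9945  0.0052 -0.1046]
 [ 0.1045 -0.0194 -0.9943]] [-0.0569  0.5473  0.928 ] [ 0.4469 -0.0417  0.981 ]
{'t': 0.1, 'joint_pos': array([-0.8659,  0.3593,  0.0112, -0.0003, -1.2241, -0.2881]), 'joint_vel': array([-0.0012, -0.001 ,  0.0004,  0.0001, -0.001 , -0.0006]), 'tau': array([  0.    , -58.4163,  29.3755,   7.0155,   0.0103,  -0.    ]), 'tcp_pos': array([ 0.2731, -0.6169,  0.2398]), 'ee_rot': array([-0.3258,  1.5464,  0.3279]), 'ft_force': array([0.3026, 0.8321, 0.2468]), 'wrist_torque': array([-0.059 ,  0.0079, -0.0071]), 'opening': 0.0876500141675777}
```

View pics/side0.png

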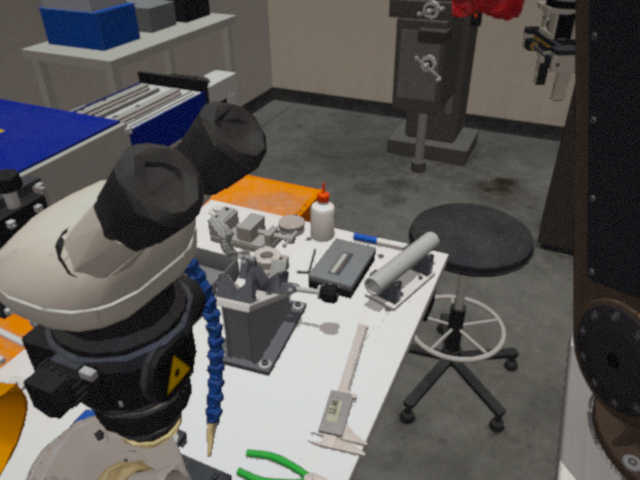

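View pics/top0.png

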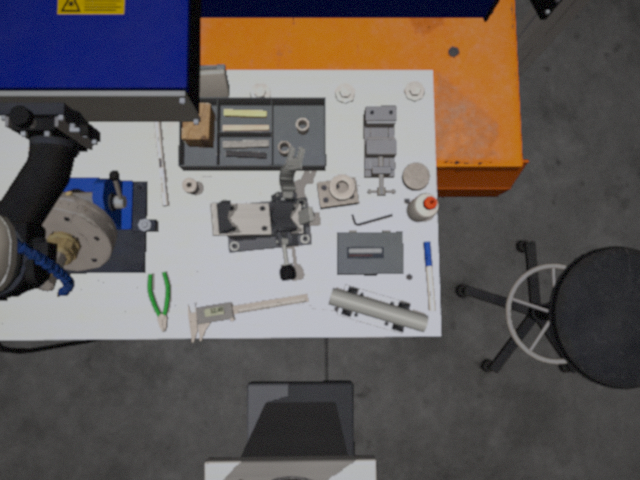

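```bash
python3 - <<'E'
import cv2
a=cv2.imread("pics/top0.png");b=cv2.imread("pics/side0.png")
cv2.imwrite("pics/t1.png",cv2.resize(a[145:295,190:340],None,fx=4,fy=4,interpolation=cv2.INTER_CUBIC))
cv2.imwrite("pics/s1.png",cv2.resize(b[200:380,200:440],None,fx=10/3,fy=10/3,interpolation=cv2.INTER_CUBIC))
E
```

```text
(no output)
```

View pics/t1.png

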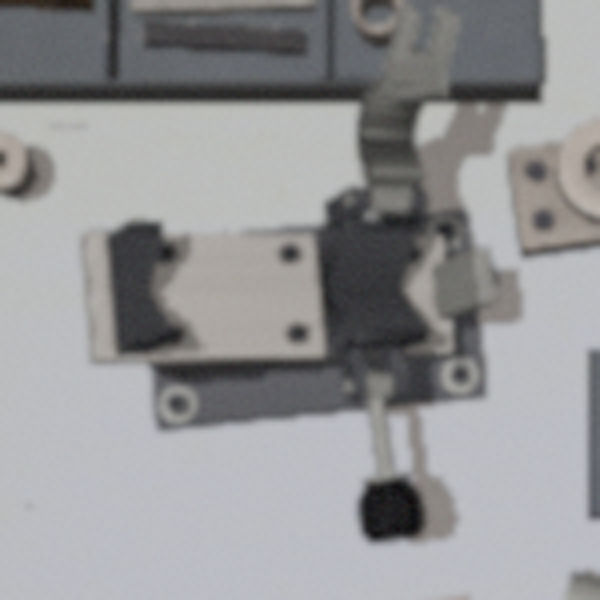

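View pics/s1.png

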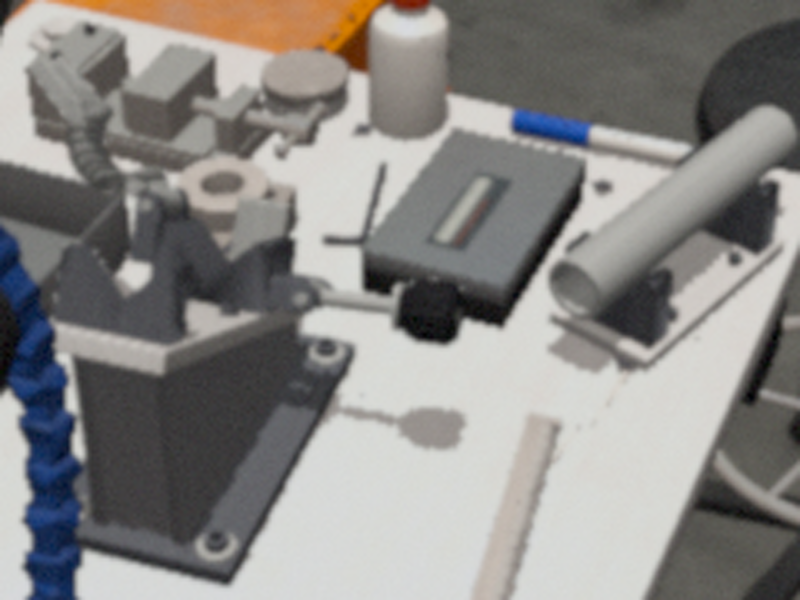

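```bash
cat > h.py <<'E'
import numpy as np,cv2
from workcell import manip
from scipy.optimize import least_squares
from scipy.spatial.transform import Rotation as R
np.set_printoptions(precision=4,suppress=True)
C={n:manip.camera_info(n) for n in("side","top")}
def proj(n,X):
    c=C[n];p=np.array(c["R"])@X+c["t"];q=np.array(c["camera_matrix"])@p;return q[:2]/q[2]
def ray(n,u,z):
    c=C[n];d=np.array(c["R"]).T@np.linalg.solve(c["camera_matrix"],[*u,1]);o=-np.array(c["R"]).T@c["t"]
    return o+d*(z-o[2])/d[2]
def Rc(yaw): # columns cradle axes; yaw0: x=(0,c,s) y=(-1,0,0) z=(0,-s,c)
    s,c=.5,np.sqrt(.75)
    return R.from_euler('z',yaw).as_matrix()@np.array([[0,-1,0],[c,0,-s],[s,0,c]])
def lugc(a,r=78): return np.array([40,-34+r*np.cos(a)+2*0,5+r*np.sin(a)])
def knobc(b): # home (40,41,32)
    d=np.array([0,-3,56]);b0=np.arctan2(d[1],d[2]);L=np.hypot(3,56)
    return np.array([40,44+L*np.sin(b0+b),-24+L*np.cos(b0+b)])
def W(p,c): return p[:3]+Rc(p[3])@(np.array(c)/1000)
E
cat > fit.py <<'E'
from h import *
T=lambda x,y:(190+(x-1.5)/4,145+(y-1.5)/4)
S=lambda x,y:(200+(x-1.2)*.3,200+(y-1.2)*.3)
P=[("top",T(83,235),(164,-28,-34)),("top",T(93,360),(164,28,-34)),("top",T(320,228),(58,-28,-34)),("top",T(326,360),(58,28,-34)),
("top",T(110,232),(156,-28,-34)),("top",T(118,352),(156,28,-34)),
("side",S(163,352),(164,28,-34)),("side",S(57,322),(164,-28,-34)),("side",S(300,292),(40,44,-24)),("side",S(150,190),(40,-34,5)),
("top",T(391,510),"k"),("side",S(430,308),"k"),("top",T(425,40),"l"),("side",S(50,65),"l")]
def f(p):
    r=[]
    for n,u,c in P:
        if c=="k":c=knobc(p[4])
        elif c=="l":c=lugc(p[5])
        r.append(proj(n,W(p,c))-u)
    return np.array(r).ravel()
s=least_squares(f,[.55,0,.1,0,1.5,2.5],loss="soft_l1");p=s.x
print(p);print(f(p).reshape(-1,2))
np.save("p.npy",p)
print("seat",W(p,(90,0,0)),"lug",W(p,lugc(p[5])),"knob",W(p,knobc(p[4])))
a,b=ray("top",(331.5,296),.05),ray("top",(426,323),.05)
print("tube",a,b,np.linalg.norm(a-b),(a+b)/2, "side proj",proj("side",a),proj("side",b))
E
python3 fit.py
```

```text
[ 0.6031 -0.0327  0.0781  0.1161  1.5802  2.3873]
[[ 0.2696 -0.9624]
 [ 1.1296  0.3752]
 [-2.2583  0.4173]
 [-0.2491 -1.9889]
 [-1.9448 -0.242 ]
 [-0.5712  2.1861]
 [ 1.0641 -1.391 ]
 [-5.6661 -0.2815]
 [ 2.354  -0.2319]
 [ 2.6974  2.9811]
 [ 0.2487 -1.1288]
 [-1.1134  0.1158]
 [ 0.2514 -1.6439]
 [ 3.9806  0.9973]]
seat [0.5941 0.0447 0.1231] lug [ 0.6927 -0.0168  0.1487] knob [0.4985 0.0008 0.0795]
tube [ 0.454  -0.0778  0.05  ] [ 0.4039 -0.2496  0.05  ] 0.17897906601216443 [ 0.429  -0.1637  0.05  ] side proj [372.6551 285.1578] [430.926  237.9816]
```

```bash
python3 - <<'E'
s=open("fit.py").read()
s=s.replace('("side",S(57,322),(164,-28,-34)),','').replace('("top",T(110,232),(156,-28,-34)),("top",T(118,352),(156,28,-34)),','("top",T(473,250),(0,-13,9)),("top",T(484,308),(0,13,9)),')
s+='''
def box(x0,x1,y0,y1,z0,z1):
    v=[(x,y,z) for x in(x0,x1) for y in(y0,y1) for z in(z0,z1)]
    return [(v[i],v[j]) for i in range(8) for j in range(i) if bin(i^j).count("1")==1]
E=[(e,(0,0,255)) for e in box(-9,0,-13,13,-34,9)]+[(e,(0,255,0)) for e in box(22,58,-28,28,-34,-2)]+[(e,(255,0,0)) for e in box(-9,164,-28,28,-34,-34)+box(142,156,-28,28,-34,-2)]
E+=[(((27,-34,5),(53,-34,5)),(255,0,255)),((lugc(p[5],60),lugc(p[5],88)),(255,0,255)),(((40,44,-24),knobc(p[4])),(0,255,255))]
def draw(img,n,x0,y0,w,h,k):
    o=cv2.resize(img[y0:y0+h,x0:x0+w],None,fx=k,fy=k,interpolation=cv2.INTER_CUBIC)
    for (a,b),c in E:
        q=[tuple(int(round(t)) for t in ((proj(n,W(p,v))-(x0,y0)+.5)*k)) for v in(a,b)]
        cv2.line(o,*q,c,1,cv2.LINE_AA)
    return o
if __name__=="__main__":
    A=draw(cv2.imread("pics/top0.png"),"top",205,145,120,150,4)
    B=draw(cv2.imread("pics/side0.png"),"side",205,205,80+5,150,3.7647)
    B=cv2.resize(B,(320,565));B=cv2.copyMakeBorder(B,0,35,0,0,0)
    cv2.imwrite("pics/ov.png",np.hstack([A,B]))
'''
open("fit.py","w").write(s)
E
python3 fit.py
```

```text
[ 0.6006 -0.0325  0.0794  0.0989  1.56    2.4231]
[[ 0.1306 -1.219 ]
 [ 0.4211  0.2288]
 [-2.2198  1.0349]
 [-0.7414 -1.2598]
 [ 0.0261 -1.1585]
 [-1.2152 -1.3212]
 [ 0.5626 -1.7395]
 [ 3.1233 -0.2162]
 [ 3.8444  2.4759]
 [-0.6075 -0.1394]
 [-0.3417 -0.2126]
 [ 0.3562 -1.2354]
 [ 4.3707  1.2963]]
seat [0.5929 0.045  0.1244] lug [ 0.6922 -0.0169  0.1482] knob [0.4966 0.0022 0.0817]
tube [ 0.454  -0.0778  0.05  ] [ 0.4039 -0.2496  0.05  ] 0.17897906601216443 [ 0.429  -0.1637  0.05  ] side proj [372.6551 285.1578] [430.926  237.9816]
```

View pics/ov.png

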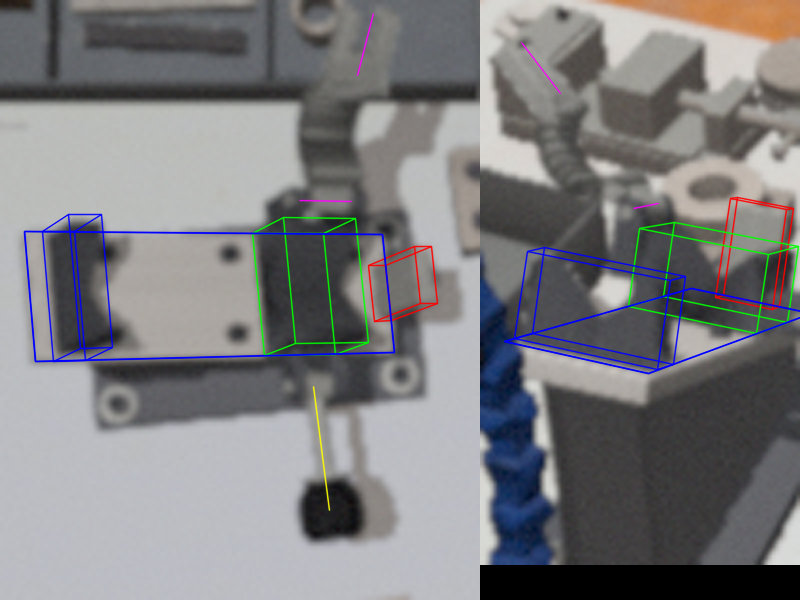

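```bash
cat >> h.py <<'E'
def go(p,xd,yd,near=True):
    """print turn (rad) and shift (cm) in tool axes to TCP p, tool x along xd, jaws along yd (either sign)"""
    o=manip.get_obs();R0=R.from_rotvec(o["ee_rot"])
    xd=xd/np.linalg.norm(xd);best=None
    for s in(1,-1):
        y=s*(yd-xd*(yd@xd));y/=np.linalg.norm(y)
        r=(R0.inv()*R.from_matrix(np.c_[xd,y,np.cross(xd,y)])).as_rotvec()
        print("turn",r.round(3),"deg",np.degrees(np.linalg.norm(r)).round(1))
    d=R0.inv().apply(p-o["tcp_pos"])*100
    print("shift",d.round(2),"t",o["t"],"q",o["joint_pos"],"F",o["ft_force"],"open",o["opening"])
E
python3 - <<'E'
from h import *
o=manip.get_obs();print(R.from_rotvec(o["ee_rot"]).as_matrix())
a=np.array([.454,-.0778,.05]);b=np.array([.4039,-.2496,.05]);u=(a-b)/np.linalg.norm(a-b)
c=(a+b)/2+.012*u
D=np.array([0,0,-1.]);n=np.cross(u,D)
go(c+[0,0,.09],D,n);go(c-[0,0,.005],D,n)
E
```

```text
[[-0.0007 -0.4047  0.9144]
 [ 0.0012  0.9144  0.4047]
 [-1.      0.0014 -0.0001]]
turn [-0.87   0.    -0.001] deg 49.9
turn [ 2.271 -0.002 -0.001] deg 130.1
shift [10.02 36.03 33.37] t 0.1 q [-0.8659  0.3593  0.0112 -0.0003 -1.2241 -0.2881] F [0.3026 0.8321 0.2468] open 0.0876500141675777
turn [-0.87   0.    -0.001] deg 49.9
turn [ 2.271 -0.002 -0.001] deg 130.1
shift [19.52 36.02 33.37] t 0.1 q [-0.8659  0.3593  0.0112 -0.0003 -1.2241 -0.2881] F [0.3026 0.8321 0.2468] open 0.0876500141675777
```

```bash
python3 -m jog '[-0.87,0,0,10,36,33.4,1,-0.87,0,0,10,36,33.4,1,-0.87,0,0,10,36,33.4,1,-0.87,0,0,10,36,33.4,1,-0.87,0,0,10,36,33.4,1,-0.87,0,0,10,36,33.4,1,-0.87,0,0,10,36,33.4,1,-0.87,0,0,10,36,33.4,1,-0.87,0,0,10,36,33.4,1,-0.87,0,0,10,36,33.4,1,-0.87,0,0,10,36,33.4,1,-0.87,0,0,10,36,33.4,1]' 30; python3 - <<'E'
from h import *
a=np.array([.454,-.0778,.05]);b=np.array([.4039,-.2496,.05]);u=(a-b)/np.linalg.norm(a-b)
c=(a+b)/2+.012*u
D=np.array([0,0,-1.]);n=np.cross(u,D)
go(c-[0,0,.005],D,n)
E
```

```text
t: 1.1
tcp_pos: [0.4326, -0.1519, 0.1405]
ee_rot: [-0.998, 1.33, 0.997]
ft_force: [1.7, -0.2, -0.3]
opening: 0.0876
turn [-0.  0.  0.] deg 0.0
turn [ 3.141  0.001 -0.   ] deg 180.0
shift [ 9.55  0.02 -0.04] t 1.1 q [ 0.0938  0.095  -0.5894 -0.0001 -0.886  -0.3778] F [ 1.6807 -0.1902 -0.3408] open 0.0875701293792878
```

```bash
python3 -m jog '[0,0,0,4,0,0,1,0,0,0,8,0,0,1,0,0,0,9.5,0,0,1,0,0,0,9.5,0,0,1,0,0,0,9.5,0,0,-1,0,0,0,9.5,0,0,-1,0,0,0,9.5,0,0,-1,0,0,0,9.5,0,0,-1,0,0,0,9.5,0,0,-1,0,0,0,9.5,0,0,-1,0,0,0,9.5,0,0,-1,0,0,0,9.5,0,0,-1]' 45
```

```text
t: 2.1
tcp_pos: [0.4326, -0.1539, 0.0461]
ee_rot: [-0.998, 1.33, 0.997]
ft_force: [-0.1, 0.8, 0.3]
opening: 0.0399
```

```bash
python3 -m jog '[0,0,0,0,0,0,-1,0,0,0,0,0,0,-1,0,0,0,0,0,0,-1,0,0,0,0,0,0,-1]' 45; python3 - <<'E'
from workcell import manip
import cv2
a=manip.get_image("top")[...,::-1];b=manip.get_image("side")[...,::-1]
cv2.imwrite("pics/t2.png",a);cv2.imwrite("pics/s2.png",b)
E
```

```text
t: 2.43
tcp_pos: [0.4306, -0.1537, 0.0455]
ee_rot: [-0.995, 1.333, 0.999]
ft_force: [-5.1, 4.0, 6.6]
opening: 0.0309
```

```bash
python3 - <<'E'
from h import *
p=np.load("p.npy");Q=Rc(p[3])
# grip 12 mm above tube centre; entry 10 mm up-slope of seat, 60 mm off
for off,z in((12,70),(6,3),(6,0)):
    go(W(p,(90+12+off,0,z-5)),-Q[:,2],Q[:,1])
E
```

```text
turn [-0.376 -0.517  0.097] deg 37.0
turn [2.673 0.134 0.716] deg 158.7
shift [-14.77 -10.38  22.54] t 2.5333 q [ 0.0895  0.2385 -0.6989 -0.0012 -0.6367 -0.3734] F [-4.8724  3.7132  6.1024] open 0.03097332310919171
turn [-0.376 -0.517  0.097] deg 37.0
turn [2.673 0.134 0.716] deg 158.7
shift [-8.66 -9.34 25.17] t 2.5333 q [ 0.0895  0.2385 -0.6989 -0.0012 -0.6367 -0.3734] F [-4.8724  3.7132  6.1024] open 0.03097332310919171
turn [-0.376 -0.517  0.097] deg 37.0
turn [2.673 0.134 0.716] deg 158.7
shift [-8.4  -9.28 25.31] t 2.5333 q [ 0.0895  0.2385 -0.6989 -0.0012 -0.6367 -0.3734] F [-4.8724  3.7132  6.1024] open 0.03097332310919171
```

```bash
python3 -m jog '[0,0,0,-4,0,0,-1,0,0,0,-8,0,0,-1,0,0,0,-12,0,0,-1,0,0,0,-16,0,0,-1,-0.376,-0.517,0.097,-20,-10.4,22.5,-1,-0.376,-0.517,0.097,-20,-10.4,22.5,-1,-0.376,-0.517,0.097,-20,-10.4,22.5,-1,-0.376,-0.517,0.097,-20,-10.4,22.5,-1,-0.376,-0.517,0.097,-20,-10.4,22.5,-1,-0.376,-0.517,0.097,-20,-10.4,22.5,-1,-0.376,-0.517,0.097,-20,-10.4,22.5,-1,-0.376,-0.517,0.097,-20,-10.4,22.5,-1]' 45;  python3 - <<'E'
from h import *
p=np.load("p.npy");Q=Rc(p[3])
for off,z in((12,70),(6,30),(6,0)):
    go(W(p,(90+12+off,0,z-5)),-Q[:,2],Q[:,1])
E
```

```text
t: 3.53
tcp_pos: [0.5962, 0.0339, 0.2438]
ee_rot: [-0.867, 0.783, 1.501]
ft_force: [-0.3, -1.1, -4.2]
opening: 0.0312
turn [ 0.002 -0.    -0.   ] deg 0.1
turn [-3.14   0.001 -0.001] deg 179.9
shift [ 4.41  0.22 -2.58] t 3.5333 q [ 0.0297  0.3143  0.0576 -0.5321 -1.3837  0.1911] F [-0.2987 -1.1027 -4.2048] open 0.031158266831805132
turn [ 0.002 -0.    -0.   ] deg 0.1
turn [-3.14   0.001 -0.001] deg 179.9
shift [ 8.41  0.22 -3.17] t 3.5333 q [ 0.0297  0.3143  0.0576 -0.5321 -1.3837  0.1911] F [-0.2987 -1.1027 -4.2048] open 0.031158266831805132
turn [ 0.002 -0.    -0.   ] deg 0.1
turn [-3.14   0.001 -0.001] deg 179.9
shift [11.41  0.22 -3.17] t 3.5333 q [ 0.0297  0.3143  0.0576 -0.5321 -1.3837  0.1911] F [-0.2987 -1.1027 -4.2048] open 0.031158266831805132
```

```bash
python3 -m jog '[0,0,0,3,0.2,-2.9,-1,0,0,0,6,0.2,-2.9,-1,0,0,0,8.4,0.2,-2.9,-1,0,0,0,8.4,0.2,-2.9,-1,0,0,0,8.4,0.2,-2.9,-1]' 45;  python3 - <<'E'
from h import *
a=manip.get_image("top")[...,::-1];b=manip.get_image("side")[...,::-1]
A=cv2.resize(a[145:295,205:325],None,fx=4,fy=4,interpolation=cv2.INTER_CUBIC)
B=cv2.resize(b[205:355,205:285],None,fx=4,fy=4,interpolation=cv2.INTER_CUBIC)
cv2.imwrite("pics/v3.png",np.hstack([A,B]))
print(manip.get_obs()["tcp_pos"])
E
```

```text
t: 3.95
tcp_pos: [0.5904, 0.0494, 0.157]
ee_rot: [-0.867, 0.785, 1.501]
ft_force: [0.4, 0.0, -3.2]
opening: 0.0312
[0.5924 0.0489 0.1595]
```

View pics/v3.png

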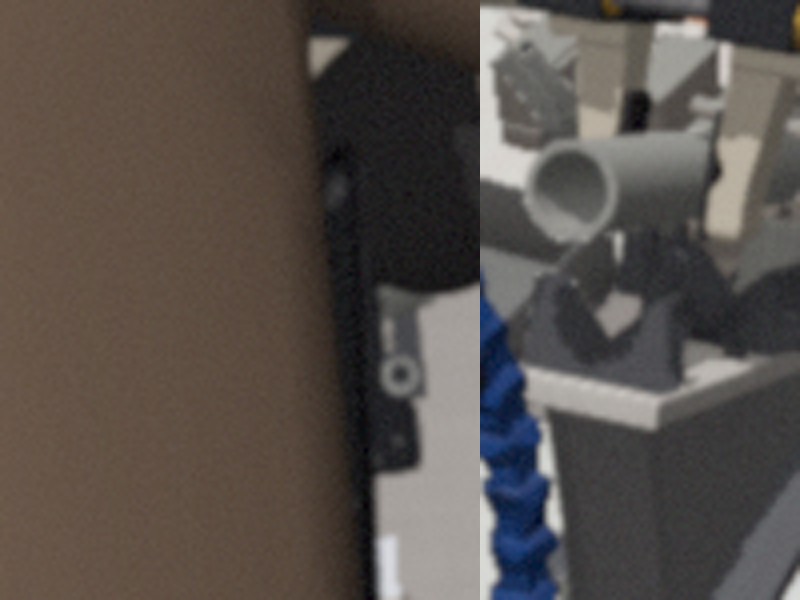

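```bash
python3 - <<'E'
from h import *
p=np.load("p.npy")
f=lambda c:((proj("side",W(p,c))-205+.5)*4+[480,0]).round(0)
for c in [(188,0,30),(180,0,0),(156,0,-22.6),(156,-20.6,-2),(156,20.6,-2),(156,28,-34),(164,28,-34),(156,18,-34)]: print(c,f(c))
o=manip.get_obs();t=o["tcp_pos"]
print("tcp cradle",Rc(p[3]).T@(t-p[:3])*1000)
f=lambda d:((proj("side",W(p,d))-205+.5)*4+[480,0])
for d in np.eye(3)*10: print("jac/10mm",f(np.array([156,0,-20.])+d)-f((156,0,-20)))
E
```

```text
(188, 0, 30) [576. 193.]
(180, 0, 0) [574. 283.]
(156, 0, -22.6) [596. 342.]
(156, -20.6, -2) [549. 270.]
(156, 20.6, -2) [661. 293.]
(156, 28, -34) [668. 392.]
(164, 28, -34) [658. 396.]
(156, 18, -34) [641. 386.]
tcp cradle [110.8745   0.1196  28.4523]
jac/10mm [-13.0932   3.6901]
jac/10mm [27.2376  5.7547]
jac/10mm [  4.1615 -29.3817]
```

```bash
python3 -m jog '[0,0,0,1.5,0.25,0,-1,0,0,0,2.6,0.25,0,-1,0,0,0,2.8,0.25,0,-1,0,0,0,2.8,0.25,0,-1]' 45; python3 -m jog '[0,0,0,0.2,0,0,-1,0,0,0,0.3,0,0,-1,0,0,0,0.3,0,0,-1]' 45; cat > st.py <<'E'
from h import *
p=np.load("p.npy");Q=Rc(p[3]);o=manip.get_obs()
print("t",o["t"],"tcp cr",Q.T@(o["tcp_pos"]-p[:3])*1000,"F cr",Q.T@o["ft_force"],"M cr",Q.T@o["wrist_torque"],"open",o["opening"])
E
python3 st.py
```

```text
t: 4.38
tcp_pos: [0.588, 0.0632, 0.1342]
ee_rot: [-0.869, 0.782, 1.499]
ft_force: [1.3, -0.7, -3.6]
opening: 0.031
t: 4.63
tcp_pos: [0.5885, 0.0646, 0.132]
ee_rot: [-0.87, 0.781, 1.498]
ft_force: [0.6, 0.0, -4.4]
opening: 0.031
t 4.6333 tcp cr [111.043    2.3913  -3.3212] F cr [-2.2386 -0.6436 -3.8097] M cr [-0.0868  2.3101 -0.0604] open 0.030976990323893918
```

```bash
python3 -m jog '[0,0,0,0.15,0,0,-1,0,0,0,0.2,0,0,-1,0,0,0,0.2,0,0,-1]' 45;python3 st.py;  python3 -m jog '[0,0,0,0.15,0,0,-1,0,0,0,0.2,0,0,-1,0,0,0,0.2,0,0,-1]' 45; python3 st.py
```

```text
t: 4.88
tcp_pos: [0.5894, 0.0652, 0.1309]
ee_rot: [-0.871, 0.78, 1.496]
ft_force: [3.2, -2.8, 2.1]
opening: 0.0311
t 4.8833 tcp cr [110.9258   1.4634  -4.5473] F cr [-1.6535 -2.9291  3.3625] M cr [-0.886   2.4487 -0.0514] open 0.031118741557938975
t: 5.13
tcp_pos: [0.5901, 0.0656, 0.1301]
ee_rot: [-0.873, 0.779, 1.495]
ft_force: [3.1, -4.8, 8.2]
opening: 0.0309
t 5.1333 tcp cr [110.8312   0.6904  -5.4645] F cr [-0.2686 -2.628   9.6663] M cr [-0.8786  2.3039 -0.0979] open 0.03090869107206153
```

```bash
python3 -m jog '[0,0,0,0.1,-0.15,0,-1,0,0,0,0.15,-0.2,0,-1,0,0,0,0.15,-0.2,0,-1]' 45;python3 st.py
```

```text
t: 5.38
tcp_pos: [0.5902, 0.0657, 0.13]
ee_rot: [-0.873, 0.78, 1.498]
ft_force: [-4.7, -11.0, 18.9]
opening: 0.0307
t 5.3833 tcp cr [110.8254   0.6135  -5.5979] F cr [ 0.3275  5.7938 21.6124] M cr [ 2.293   1.4287 -0.0945] open 0.030702059011903496
```

```bash
python3 -m jog '[0,0,0,-0.15,0.1,-0.2,-1,0,0,0,-0.15,0.1,-0.4,-1,0,0,0,-0.15,0.1,-0.5,-1,0,0,0,-0.15,0.1,-0.5,-1]' 45;python3 st.py;python3 -m jog '[0,0,0,0,0,-0.15,-1,0,0,0,0,0,-0.2,-1,0,0,0,0,0,-0.2,-1]' 45;python3 st.py
```

```text
t: 5.72
tcp_pos: [0.5903, 0.0638, 0.1289]
ee_rot: [-0.87, 0.776, 1.498]
ft_force: [-1.8, 0.8, 16.2]
opening: 0.0308
t 5.7167 tcp cr [108.61     0.6496  -5.5011] F cr [ 8.9928  1.7447 13.5392] M cr [ 0.7334 -2.0404 -0.0669] open 0.030769207825737492
t: 5.97
tcp_pos: [0.5905, 0.0623, 0.1281]
ee_rot: [-0.87, 0.776, 1.498]
ft_force: [-2.1, 3.1, 17.5]
opening: 0.0307
t 5.9667 tcp cr [106.9725   0.6185  -5.4872] F cr [11.6249  1.8186 13.5421] M cr [ 0.8274 -2.4358 -0.088 ] open 0.030717262149946554
```

```bash
python3 -m jog '[0,0,0,-0.05,0,-0.15,-1,0,0,0,-0.1,0,-0.3,-1,0,0,0,-0.1,0,-0.3,-1,0,0,0,-0.1,0,-0.3,-1]' 45;python3 st.py;python3 -m jog '[0,0,0,0,0,-0.2,-1,0,0,0,0,0,-0.3,-1,0,0,0,0,0,-0.3,-1]' 45;python3 st.py
```

```text
t: 6.3
tcp_pos: [0.5909, 0.0585, 0.126]
ee_rot: [-0.87, 0.778, 1.498]
ft_force: [1.8, 0.8, 9.0]
opening: 0.0312
t 6.3 tcp cr [102.5165   0.6267  -5.3954] F cr [ 5.0471 -1.9144  7.4465] M cr [-0.2363 -0.0645 -0.0095] open 0.03115896492261409
t: 6.55
tcp_pos: [0.5911, 0.0561, 0.1246]
ee_rot: [-0.87, 0.778, 1.498]
ft_force: [1.0, 2.7, 9.4]
opening: 0.0309
t 6.55 tcp cr [99.7316  0.6627 -5.428 ] F cr [ 6.9657 -1.272   6.8114] M cr [-0.1483 -0.4524 -0.0325] open 0.030938865842943468
```

```bash
python3 -m jog '[0,0,0,0,0,-0.2,-1,0,0,0,0,0,-0.3,-1,0,0,0,0,0,-0.3,-1]' 45;python3 st.py;python3 -m jog '[0,0,0,0,0,-0.2,-1,0,0,0,0,0,-0.3,-1,0,0,0,0,0,-0.3,-1]' 45;python3 st.py
```

```text
t: 6.8
tcp_pos: [0.5913, 0.054, 0.1234]
ee_rot: [-0.869, 0.777, 1.498]
ft_force: [-0.4, 4.0, 10.8]
opening: 0.0308
t 6.8 tcp cr [97.3347  0.6677 -5.4191] F cr [ 8.9135 -0.0444  7.3468] M cr [ 0.0146 -1.3715 -0.0624] open 0.030823796753211685
t: 7.05
tcp_pos: [0.5913, 0.0539, 0.1233]
ee_rot: [-0.867, 0.774, 1.5]
ft_force: [-3.0, 12.0, 19.3]
opening: 0.031
t 7.05 tcp cr [97.2233  0.6888 -5.407 ] F cr [20.2407  1.811  10.6335] M cr [ 0.6308 -5.534  -0.1427] open 0.030963070190238976
```

```bash
python3 -m jog '[0,0,0,0,0,0,0.2,0,0,0,0,0,0,0.2,0,0,0,0,0,0,0.2,0,0,0,0,0,0,0.2,0,0,0,0,0,0,0.2,0,0,0,-2,0,0,0.2,0,0,0,-5,0,0,0.2,0,0,0,-9,0,0,1,0,0,0,-12,0,0,1,0,0,0,-12,0,0,1]' 45;python3 st.py;  python3 - <<'E'
from h import *
p=np.load("p.npy");p0=p.copy()
p[:3]=W(p,(-3.5,.65,-.4));np.save("p.npy",p);Q=Rc(p[3])
f=lambda c:proj("side",W(p,c))
print("pred tube up end",f((180,0,0)), "low",f((0,0,0)),"lug",f(lugc(p[5])))
b=manip.get_image("side")[...,::-1]
cv2.imwrite("pics/s4.png",cv2.resize(b[190:340,200:350],None,fx=4,fy=4,interpolation=cv2.INTER_CUBIC))
for r in(78,):
  L=W(p,lugc(p[5],r)); print(L)
  go(L-Q[:,2]*.003+Q[:,2]*.1,-Q[:,2],Q[:,0])
E
```

```text
t: 7.88
tcp_pos: [0.5988, -0.0132, 0.2291]
ee_rot: [-0.876, 0.778, 1.492]
ft_force: [0.9, 0.1, 0.2]
opening: 0.0667
t 7.8833 tcp cr [ 91.6611  -0.1377 120.0086] F cr [ 0.0943 -0.8944  0.1666] M cr [-0.0995  1.5714 -0.0068] open 0.06671434766547729
pred tube up end [229.5804 275.3916] low [278.611  264.3051] lug [220.3586 220.7443]
[ 0.6918 -0.0198  0.1461]
turn [1.575 0.004 0.008] deg 90.2
turn [-1.567 -0.008  0.004] deg 89.8
shift [-3.51 -9.28 -5.57] t 7.9333 q [-0.0429  0.3438  0.0586 -0.5265 -1.3858  0.269 ] F [-0.2196  0.0282 -0.8957] open 0.07106795242743065
```

View pics/s4.png

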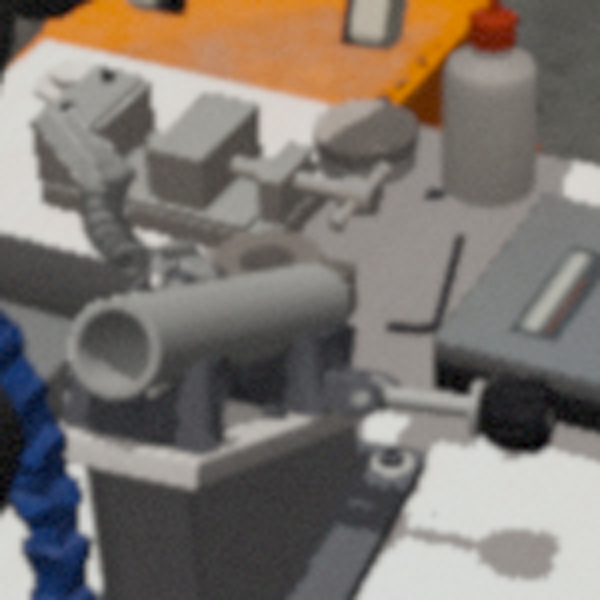

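```bash
cat >> h.py <<'E'
def lugc(a,r=78,x=40,h=2): return np.array([x,-34+r*np.cos(a)-h*np.sin(a),5+r*np.sin(a)+h*np.cos(a)])
E
python3 - <<'E'
from h import *
p=np.load("p.npy")
def d(n,f,x0,y0,w,h,k):
    o=cv2.resize(cv2.imread(f)[y0:y0+h,x0:x0+w],None,fx=k,fy=k,interpolation=cv2.INTER_CUBIC)
    for a,c in((2.4,(0,0,255)),(2.55,(0,255,0)),(2.7,(255,0,0))):
        q=[proj(n,W(p,lugc(a,r,x,h_))) for r,x,h_ in((60,27,-3),(88,27,-3),(88,53,-3),(60,53,-3))]
        q=((np.array(q)-(x0,y0)+.5)*k).round().astype(int)
        cv2.polylines(o,[q],True,c,1,cv2.LINE_AA)
    return o
cv2.imwrite("pics/s4f.png",manip.get_image("side")[...,::-1])
cv2.imwrite("pics/lug.png",np.hstack([d("top","pics/top0.png",265,135,50,75,8),d("side","pics/s4f.png",200,195,50,75,8)]))
E
```

```text
(no output)
```

View pics/lug.png

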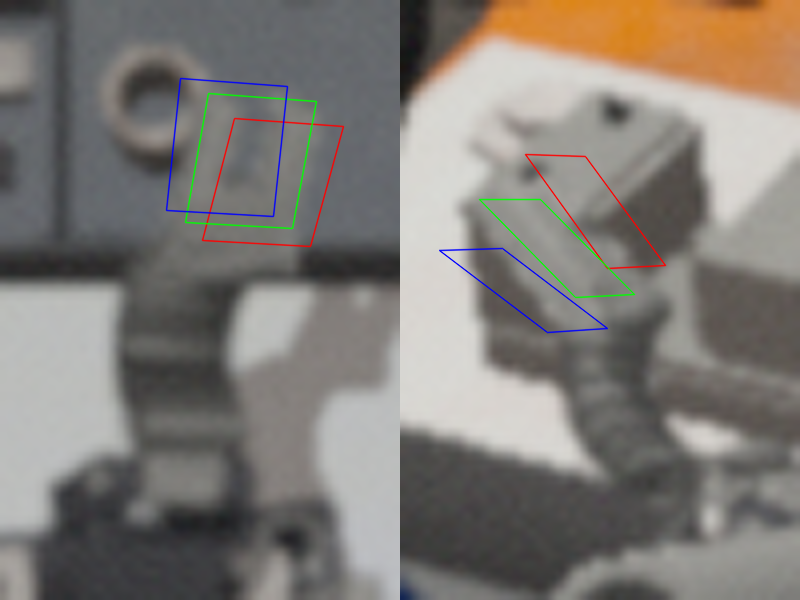

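```bash
python3 - <<'E'
from h import *
p=np.load("p.npy");p[5]=2.53;np.save("p.npy",p);Q=Rc(p[3])
L=lugc(p[5]);print(L,W(p,L))
go(W(p,L+[0,0,70]),-Q[:,2],Q[:,0])
go(W(p,L+[0,0,-5]),-Q[:,2],Q[:,0])
E
```

```text
[ 40.     -99.0096  48.148 ] [ 0.6977 -0.0151  0.139 ]
turn [1.573 0.003 0.005] deg 90.1
turn [-1.568 -0.005  0.003] deg 89.9
shift [-0.26 -9.99 -5.56] t 7.9833 q [-0.042   0.3453  0.0558 -0.5277 -1.3848  0.2692] F [ 0.1073  0.4295 -0.1039] open 0.07508448816312577
turn [1.573 0.003 0.005] deg 90.1
turn [-1.568 -0.005  0.003] deg 89.9
shift [ 7.24 -9.95 -5.55] t 7.9833 q [-0.042   0.3453  0.0558 -0.5277 -1.3848  0.2692] F [ 0.1073  0.4295 -0.1039] open 0.07508448816312577
```

```bash
python3 -m jog '[1.573,0,0,-0.3,-10,-5.6,1,1.573,0,0,-0.3,-10,-5.6,1,1.573,0,0,-0.3,-10,-5.6,1,1.573,0,0,-0.3,-10,-5.6,1,1.573,0,0,-0.3,-10,-5.6,1,1.573,0,0,-0.3,-10,-5.6,1,1.573,0,0,-0.3,-10,-5.6,1,1.573,0,0,-0.3,-10,-5.6,1,1.573,0,0,-0.3,-10,-5.6,1,1.573,0,0,-0.3,-10,-5.6,1,1.573,0,0,-0.3,-10,-5.6,1,1.573,0,0,-0.3,-10,-5.6,1]' 20; python3 - <<'E'
from h import *
p=np.load("p.npy");Q=Rc(p[3]);L=lugc(p[5])
go(W(p,L+[0,0,-5]),-Q[:,2],Q[:,0])
E
```

```text
t: 8.98
tcp_pos: [0.7001, -0.0489, 0.1965]
ee_rot: [0.285, 1.537, 0.538]
ft_force: [-0.1, 0.2, 0.1]
opening: 0.0875
turn [ 0.066 -0.    -0.   ] deg 3.8
turn [-3.076  0.    -0.   ] deg 176.2
shift [7.17 0.05 0.1 ] t 8.9833 q [-0.0872  0.5381  0.2952 -0.5178 -1.4524 -1.2234] F [-0.1212  0.1845  0.1045] open 0.08749275332530013
```

```bash
python3 -m jog '[0.066,0,0,2,0,0,1,0.066,0,0,4,0,0,1,0.066,0,0,5.5,0,0.1,1,0.066,0,0,7,0,0.1,1,0.066,0,0,7,0,0.1,1]' 20; python3 st.py; python3 -m jog '[0,0,0,0,0,0,-1,0,0,0,0,0,0,-1,0,0,0,0,0,0,-1,0,0,0,0,0,0,-1,0,0,0,0,0,0,-1,0,0,0,0,0,0,-1,0,0,0,0,0,0,-1,0,0,0,0,0,0,-1,0,0,0,0,0,0,-1,0,0,0,0,0,0,-1,0,0,0,0,0,0,-1,0,0,0,0,0,0,-1]' 20; python3 st.py
```

```text
t: 9.4
tcp_pos: [0.6961, -0.0123, 0.1331]
ee_rot: [0.333, 1.559, 0.493]
ft_force: [-0.8, 0.5, -0.9]
opening: 0.0874
t 9.4 tcp cr [ 39.6109 -97.7118  41.6131] F cr [ 0.063   0.7636 -1.1175] M cr [ 0.1383  1.7213 -0.011 ] open 0.08743387179181797
t: 10.4
tcp_pos: [0.6986, -0.0124, 0.1388]
ee_rot: [0.331, 1.551, 0.495]
ft_force: [-0.2, 6.3, 4.0]
opening: 0.0259
t 10.4 tcp cr [  42.1275 -100.2138   46.7428] F cr [ 7.4527 -0.4265  0.3117] M cr [ 0.1037 -1.0324 -0.0525] open 0.02589544084438403
```

```bash
python3 - <<'E'
from h import *
p=np.load("p.npy");p[:3]=W(p,(2.5,0,0));np.save("p.npy",p)
o=manip.get_obs();Q=Rc(p[3]);g=Q.T@(o["tcp_pos"]-p[:3])*1000+[0,0,5]
v=g[1:]-[-34,5];r=np.hypot(*v);a0=np.arctan2(v[1],v[0]);print(r,a0)
for a in np.linspace(a0,1.3,12)[1:]: print(a.round(2),round(-(r*np.sin(a)-v[1])/10,2),round(-(r*np.cos(a)-v[0])/10,2))
E
```

```text
81.05035108892727 2.526892432625753
2.42 -0.71 -0.56
2.3 -1.35 -1.2
2.19 -1.92 -1.9
2.08 -2.4 -2.67
1.97 -2.8 -3.48
1.86 -3.1 -4.33
1.75 -3.31 -5.21
1.63 -3.41 -6.1
1.52 -3.42 -7.01
1.41 -3.33 -7.91
1.3 -3.14 -8.79
```

```bash
python3 -m jog '[0,0,0,-0.7,0.1,-0.55,-1,0,0,0,-1.35,0.1,-1.2,-1,0,0,0,-1.9,0.1,-1.9,-1,0,0,0,-2.4,0.1,-2.65,-1,0,0,0,-2.8,0.1,-3.5,-1,0,0,0,-3.1,0.1,-4.3,-1]' 20; python3 st.py
```

```text
t: 10.9
tcp_pos: [0.657, -0.0315, 0.1647]
ee_rot: [0.332, 1.551, 0.494]
ft_force: [2.2, 8.4, -5.3]
opening: 0.0258
t 10.9 tcp cr [ 39.7457 -56.9008  76.5842] F cr [ 4.364  -2.9698 -8.6365] M cr [-1.2161  0.1278 -0.0742] open 0.02579004580078095
```

```bash
python3 -m jog '[0,0,0,-0.2,0.1,-0.9,-1,0,0,0,-0.3,0.1,-1.8,-1,0,0,0,-0.3,0.1,-2.7,-1,0,0,0,-0.2,0.1,-3.6,-1,0,0,0,-0.05,0.1,-4.5,-1,0,0,0,0,0.1,-4.5,-1]' 20; python3 - <<'E'
from h import *
p=np.load("p.npy")
o=manip.get_obs();Q=Rc(p[3]);g=Q.T@(o["tcp_pos"]-p[:3])*1000+[0,0,5]
v=g[1:]-[-34,5];r=np.hypot(*v);a0=np.arctan2(v[1],v[0]);print(g,r,a0,Q.T@o["ft_force"],o["opening"])
r=80
for a in np.linspace(a0,0,12)[1:]: print(a.round(2),round(-(r*np.sin(a)-v[1])/10,2),round(-(r*np.cos(a)-v[0])/10,2))
E
```

```text
t: 11.4
tcp_pos: [0.6121, -0.0363, 0.1655]
ee_rot: [0.331, 1.55, 0.493]
ft_force: [0.6, 4.3, 0.8]
opening: 0.0261
[ 39.7826 -11.7811  82.4887] 80.61130440576217 1.2915518059277962 [ 3.9877 -1.0301 -1.432 ] 0.026081724998897365
1.17 0.37 -0.87
1.06 0.78 -1.71
0.94 1.29 -2.5
0.82 1.89 -3.22
0.7 2.57 -3.87
0.59 3.32 -4.44
0.47 4.13 -4.91
0.35 4.99 -5.29
0.23 5.89 -5.56
0.12 6.81 -5.72
0.0 7.75 -5.78
```

```bash
python3 -m jog '[0,0,0,0.4,0.1,-0.9,-1,0,0,0,0.8,0.1,-1.7,-1,0,0,0,1.3,0.1,-2.5,-1,0,0,0,1.9,0.1,-3.2,-1,0,0,0,2.6,0.1,-3.85,-1,0,0,0,3.3,0.1,-4.45,-1,0,0,0,4.1,0.1,-4.9,-1,0,0,0,5,0.1,-5.3,-1,0,0,0,5.9,0.1,-5.55,-1,0,0,0,6.5,0.1,-5.7,-1,0,0,0,6.5,0.1,-5.7,-1]' 20;python3 st.py
```

```text
t: 12.32
tcp_pos: [0.5515, -0.0088, 0.1075]
ee_rot: [0.331, 1.553, 0.493]
ft_force: [2.3, 4.9, 2.1]
opening: 0.0255
t 12.3167 tcp cr [39.6619 45.8179 10.5769] F cr [ 5.056  -2.7991 -0.5288] M cr [-0.9203 -0.4184 -0.0401] open 0.025461477203610295
```

```bash
python3 -m jog '[0,0,0,0.4,0.1,0,-1,0,0,0,0.8,0.1,0,-1,0,0,0,0.9,0.1,0,-1,0,0,0,0.9,0.1,0,-1]' 30;python3 st.py; python3 -m jog '[0,0,0,0.3,0.1,0,-1,0,0,0,0.5,0.1,0,-1,0,0,0,0.5,0.1,0,-1]' 40;python3 st.py
```

```text
t: 12.65
tcp_pos: [0.5508, -0.0052, 0.1013]
ee_rot: [0.329, 1.554, 0.492]
ft_force: [-3.8, 0.7, 6.0]
opening: 0.0255
t 12.65 tcp cr [39.8173 46.1832  3.3457] F cr [3.905  3.7613 4.645 ] M cr [ 0.8976  0.7398 -0.0897] open 0.025453204007039626
t: 12.9
tcp_pos: [0.5509, -0.0045, 0.1003]
ee_rot: [0.324, 1.553, 0.491]
ft_force: [-9.1, -13.7, 26.6]
opening: 0.0255
t 12.9 tcp cr [39.8187 46.0363  2.1029] F cr [ 2.253  10.3909 29.4209] M cr [ 3.5489  0.5448 -0.1887] open 0.025495398642370336
```

```bash
python3 -m jog '[0,0,0,-0.3,-0.1,0,-1,0,0,0,-0.3,-0.1,0,0,0,0,0,-0.3,-0.1,0,0,0,0,0,-0.3,-0.1,0,0,0,0,0,-0.3,-0.1,0,0,0,0,0,-0.3,-0.1,0,0,0,0,0,-3,0,0,0,0,0,0,-7,0,0,0,0,0,0,-10,0,0,0,0,0,0,-10,0,0,0]' 30;python3 st.py; python3 - <<'E'
from h import *
p=np.load("p.npy")
b=manip.get_image("side")[...,::-1];x0,y0,w,h,k=215,210,150,110,5.3
o=cv2.resize(b[y0:y0+h,x0:x0+w],None,fx=k,fy=k,interpolation=cv2.INTER_CUBIC)
for a,c in((0,(0,255,0)),(.12,(0,0,255))):
  q=[proj("side",W(p,lugc(a,r,x,h_))) for r,x,h_ in((60,27,7),(88,27,7),(88,53,7),(60,53,7))]
  cv2.polylines(o,[((np.array(q)-(x0,y0)+.5)*k).round().astype(int)],True,c,1,cv2.LINE_AA)
cv2.imwrite("pics/s5.png",o)
K=knobc(p[4]);print(K,p[4])
for b in(1.45,1.58,1.7): print(b,(proj("side",W(p,knobc(b)))-(x0,y0)+.5)*k)
E
```

```text
t: 13.73
tcp_pos: [0.5591, -0.0543, 0.1898]
ee_rot: [0.325, 1.544, 0.49]
ft_force: [0.3, -0.1, 0.1]
opening: 0.0439
t 13.7333 tcp cr [ 40.9561  42.7965 104.7888] F cr [-0.0051 -0.2632  0.152 ] M cr [-0.2111  1.6241 -0.0188] open 0.04387666609037815
[ 40.      99.9645 -20.3973] 1.5600297355016395
1.45 [606.878  415.8693]
1.58 [605.6718 441.6593]
1.7 [601.6931 465.0026]
```

View pics/s5.png

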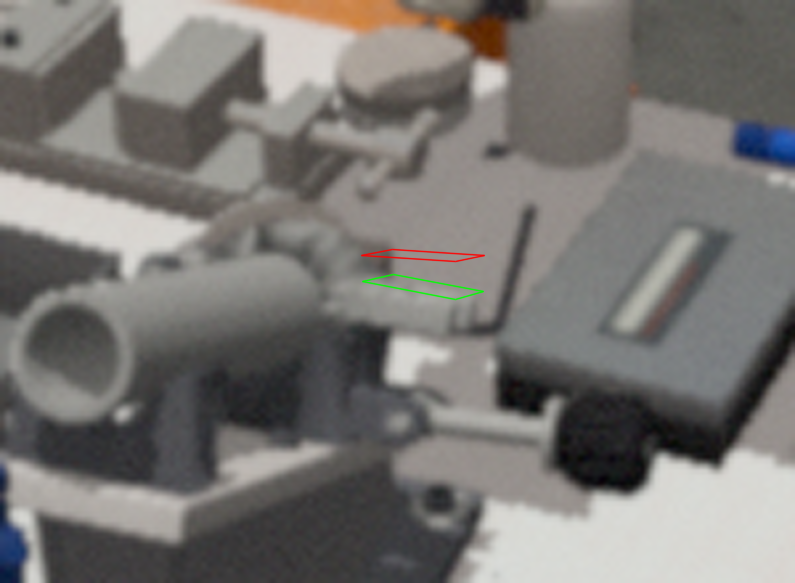

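```bash
python3 - <<'E'
from h import *
p=np.load("p.npy");p[4]=1.575;np.save("p.npy",p);Q=Rc(p[3])
K=np.array([40,104,-21]);print(W(p,K))
go(W(p,K+[0,0,65]),-Q[:,2],Q[:,0])
go(W(p,K+[0,0,-5]),-Q[:,2],Q[:,0])
E
```

```text
[0.492  0.0014 0.0804]
turn [0.009 0.008 0.003] deg 0.7
turn [-3.132 -0.005  0.012] deg 179.5
shift [ 5.74 -0.05 -6.08] t 13.7833 q [-0.115   0.3424 -0.0402 -0.5253 -1.3359 -1.1862] F [ 0.0367  0.0543 -0.0377] open 0.04374301179140631
turn [0.009 0.008 0.003] deg 0.7
turn [-3.132 -0.005  0.012] deg 179.5
shift [12.74 -0.03 -6.14] t 13.7833 q [-0.115   0.3424 -0.0402 -0.5253 -1.3359 -1.1862] F [ 0.0367  0.0543 -0.0377] open 0.04374301179140631
```

```bash
python3 -m jog '[0,0,0,0,0,-3,0.4,0,0,0,1,0,-6.1,0.4,0,0,0,4,0,-6.1,0.4,0,0,0,7.5,0,-6.1,0.4,0,0,0,10.5,0,-6.1,0.4,0,0,0,12.6,0,-6.1,0.4,0,0,0,12.6,0,-6.1,0.4]' 20;python3 st.py; python3 -m jog '[0,0,0,0,0,0,-1,0,0,0,0,0,0,-1,0,0,0,0,0,0,-1,0,0,0,0,0,0,-1,0,0,0,0,0,0,-1,0,0,0,0,0,0,-1,0,0,0,0,0,0,-1]' 20;python3 st.py
```

```text
t: 14.37
tcp_pos: [0.4865, 0.0074, 0.071]
ee_rot: [0.333, 1.559, 0.493]
ft_force: [-0.1, 0.2, 0.1]
opening: 0.0614
t 14.3667 tcp cr [ 40.9532 108.9152 -32.3149] F cr [ 0.26    0.0676 -0.0215] M cr [0.1254 1.7188 0.0026] open 0.06142609166532195
t: 14.95
tcp_pos: [0.4902, 0.0042, 0.0753]
ee_rot: [0.329, 1.55, 0.491]
ft_force: [0.7, -3.6, -1.9]
opening: 0.0272
t 14.95 tcp cr [ 40.0701 105.5587 -26.8516] F cr [-4.0852 -0.3614  0.1698] M cr [-0.1874  3.1464  0.0282] open 0.027186691186134915
```

```bash
python3 - <<'E'
from h import *
p=np.load("p.npy")
o=manip.get_obs();Q=Rc(p[3]);g=Q.T@(o["tcp_pos"]-p[:3])*1000+[0,0,5]
v=g[1:]-[44,-24];r=np.hypot(*v);a0=np.arctan2(v[1],v[0]);print(r,a0)
for a in np.linspace(a0,1.624,13)[1:]: print(a.round(2),round(-(r*np.sin(a)-v[1])/10,2),round(-(r*np.cos(a)-v[0])/10,2))
E
```

```text
61.59615330376173 0.034885289179140515
0.17 -0.81 0.08
0.3 -1.6 0.27
0.43 -2.37 0.56
0.56 -3.08 0.95
0.7 -3.74 1.43
0.83 -4.33 2.0
0.96 -4.84 2.63
1.09 -5.26 3.33
1.23 -5.58 4.08
1.36 -5.81 4.86
1.49 -5.93 5.67
1.62 -5.94 6.48
```

```bash
python3 -m jog '[0,0,0,-0.8,0,0.1,-1,0,0,0,-1.6,0,0.25,-1,0,0,0,-2.35,0,0.55,-1,0,0,0,-3.1,0,0.95,-1,0,0,0,-3.75,0,1.45,-1,0,0,0,-4.35,0,2,-1,0,0,0,-4.85,0,2.65,-1,0,0,0,-5.25,0,3.35,-1,0,0,0,-5.6,0,4.1,-1,0,0,0,-5.6,0,4.1,-1]' 20;python3 st.py
```

```text
t: 15.78
tcp_pos: [0.5329, -0.0199, 0.1243]
ee_rot: [0.329, 1.554, 0.491]
ft_force: [-2.1, -8.4, -1.9]
opening: 0.0273
t 15.7833 tcp cr [40.1587 65.3855 29.6657] F cr [-8.0137  2.9367  2.4547] M cr [ 1.0411  4.4549 -0.0367] open 0.027349400879624786
```

```bash
python3 -m jog '[0,0,0,-0.2,-0.1,0.6,-1,0,0,0,-0.3,-0.2,1.2,-1,0,0,0,-0.35,-0.2,1.8,-1,0,0,0,-0.35,-0.2,2.4,-1,0,0,0,-0.35,-0.2,2.4,-1,0,0,0,-0.35,-0.2,2.4,-1]' 20;python3 st.py
```

```text
t: 16.28
tcp_pos: [0.557, -0.0193, 0.127]
ee_rot: [0.33, 1.552, 0.493]
ft_force: [-3.2, -2.0, 4.7]
opening: 0.0275
t 16.2833 tcp cr [39.9132 41.3385 32.9556] F cr [0.924  3.3785 4.9403] M cr [ 1.2594  1.2944 -0.0202] open 0.027474265397225212
```

```bash
python3 -m jog '[0,0,0,0,0,0.2,-1,0,0,0,0,0,0.4,-1,0,0,0,0,0,0.4,-1,0,0,0,0,0,0.4,-1]' 20;python3 st.py
```

```text
t: 16.62
tcp_pos: [0.5613, -0.0187, 0.1267]
ee_rot: [0.33, 1.551, 0.493]
ft_force: [-4.2, -1.3, 6.4]
opening: 0.0279
t 16.6167 tcp cr [39.8844 37.0543 32.5734] F cr [2.4149 4.3248 6.0182] M cr [1.5918 0.7844 0.0102] open 0.02789390858226278
```

```bash
python3 -m jog '[0,0,0,0,0,0.2,-1,0,0,0,0,0,0.4,-1,0,0,0,0,0,0.4,-1,0,0,0,0,0,0.4,-1]' 20;python3 st.py;python3 - <<'E'
from h import *
p=np.load("p.npy")
b=manip.get_image("side")[...,::-1];x0,y0,w,h,k=225,205,110,100,6
o=cv2.resize(b[y0:y0+h,x0:x0+w],None,fx=k,fy=k,interpolation=cv2.INTER_CUBIC)
cv2.imwrite("pics/s6.png",o)
for c in(knobc(0),(40,44,-24),(40,44,12)): print((proj("side",W(p,c))-(x0,y0)+.5)*k)
E
```

```text
t: 16.95
tcp_pos: [0.562, -0.0186, 0.1265]
ee_rot: [0.33, 1.558, 0.494]
ft_force: [-13.6, -3.9, 12.9]
opening: 0.0274
t 16.95 tcp cr [39.8499 36.3898 32.4234] F cr [ 4.2443 13.8776 12.4863] M cr [5.2363 0.2745 0.0786] open 0.027415721928088575
[434.5135 276.6592]
[413.0494 496.7102]
[433.9923 356.8177]
```

View pics/s6.png

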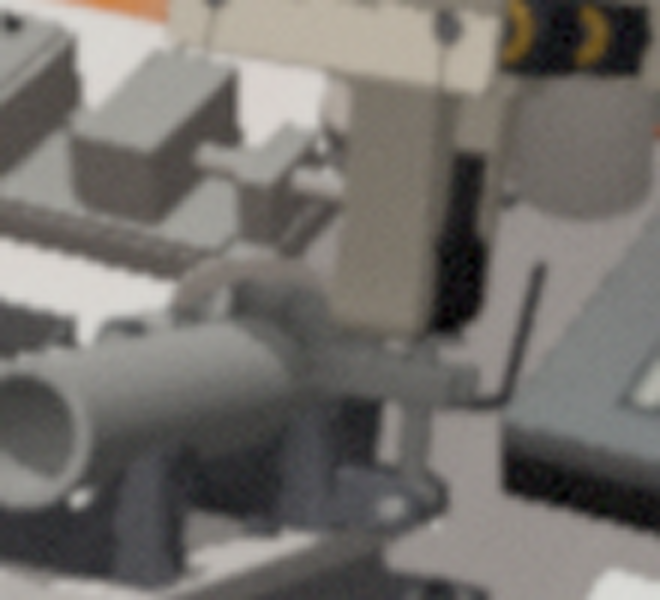

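```bash
python3 -m jog '[0,0,0,0,0,-0.2,-1,0,0,0,0,0,-0.2,0.4,0,0,0,0,0,-0.2,0.4,0,0,0,0,0,-0.2,0.4,0,0,0,0,0,-0.2,0.4,0,0,0,0,0,-0.2,0.4,0,0,0,-2,0,-0.2,0.4,0,0,0,-5,0,-0.2,0.4,0,0,0,-9,0,-0.2,0.4,0,0,0,-13,0,-0.2,0.4,0,0,0,-17,0,-0.2,0.4,0,0,0,-17,0,-0.2,0.4]' 20;python3 st.py;python3 - <<'E'
from h import *
p=np.load("p.npy")
b=manip.get_image("side")[...,::-1];x0,y0,w,h,k=225,205,110,100,6
o=cv2.resize(b[y0:y0+h,x0:x0+w],None,fx=k,fy=k,interpolation=cv2.INTER_CUBIC)
for a,c in((0,(0,255,0)),(.1,(0,0,255))):
  q=[proj("side",W(p,v)) for v in((40,44,-24),knobc(a))]
  cv2.polylines(o,[((np.array(q)-(x0,y0)+.5)*k).round().astype(int)],True,c,1,cv2.LINE_AA)
cv2.imwrite("pics/s7.png",o)
E
```

```text
t: 18.0
tcp_pos: [0.5739, -0.1077, 0.2804]
ee_rot: [0.324, 1.542, 0.487]
ft_force: [1.0, 0.5, 0.3]
opening: 0.061
t 18.0 tcp cr [ 39.0329  33.2962 210.5514] F cr [ 0.5432 -1.0031  0.0434] M cr [-0.1718  1.6366 -0.0376] open 0.06098224038550394
```

View pics/s7.png

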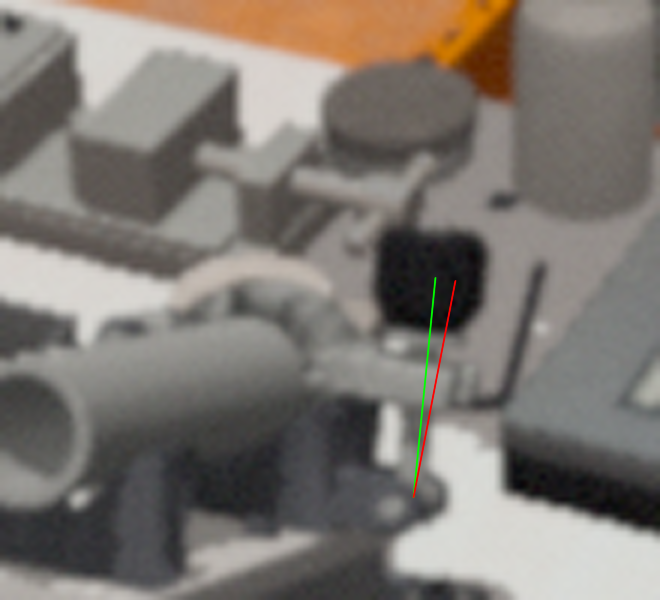

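```bash
python3 -c "
from workcell import manip
print(manip.finish_job())"
```

```text
the job is handed in; nothing more can be done
None
```

The tube is clamped, and I handed the job in at about 18 s of the 61 s allowed, with the gripper open and well clear. No verdict is reported.

- **Tube:** it lies in both vees with its lower end against the end stop. I slid it down the slope until the force along it rose to 20 N and it stopped moving. The stop came about 5 mm further down than my first camera fit predicted, so I corrected the model. The stop is hidden behind the tube in the side picture, so only the force shows contact there. The tube's upper end did not appear to move afterwards.
- **Cap:** I swung it over by the lug and pressed it down with about 29 N. In the picture the lug's top lies on, or slightly below, the line drawn for the cap fully down.
- **Bolt:** I swung it up by the knob until it stopped at 14 N. That was about 4 mm past where my model put home, so model error or slip in the grip accounts for the difference. In the last picture the shank is in the slot and the knob is within about 1 mm of its home position.

I could not check any of this from the top camera, because I took no top picture after the tube was lowered over the vees. The cap and bolt checks rest on the side pictures and the measured forces.

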